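# Shut the purge box and set its press-and-turn gas knob

### The arm

A 6-joint arm with a two-finger parallel gripper is mounted at the origin on a cart in front of the work surface, level with it; the furniture and walls round the work are solid. World frame = base frame: x ahead of the robot, y to its left, z up, the work surface at z = 0. Lengths are in m, angles in rad, forces in N, time in s.
With the tool pointing down it reaches from about 0.25 to 0.8 m from the base axis. Payload 3.9 kg.
Tool frame: the origin (TCP) lies at the centre of the arm's flange, where the gripper is bolted on; the fingertips stand 173 mm ahead of it and the grasp point (between the pads) lies 155 mm ahead of it; z points along the fingers, y is the line along which they close (so a half turn about z gives the same grasp; the last joint's range is limited). The gripper opens to 85 mm and grips with 20 to 120 N. Pads are 22 mm wide; open, the fingers measure 114 mm over their backs; the gripper's body (76 mm by 85 mm) begins 54 mm behind the grasp point. The pads swing forward as they close: fully open they stand 13 mm farther back than shut.
Start: joints at [0, 0.26, -0.138, 1.173, 0, 1.571], TCP at [0.525, 0, 0.405] pointing down, gripper open.
Joint ranges: [-2.78, 2.78], [-0.83, 1.72], [-1.28, 1.37], [-1.9, 2.12], [-1.57, 1.48], [-3.14, 3.14]. Speed limits (rad/s): [2.57, 2.57, 3.14, 3.14, 3.14, 3.14].

### API

Orientations are given as a 3x3 rotation matrix whose columns are the frame's x, y, z axes.
In Python, from cell import robot gives the robot as it stands.
- The arm moves only by the tool apply_moves, never from a script. Its argument "commands" is a list of rows, each a list of 7 numbers: the closure, from 0 (fully open) to 1 (shut), then the shift along the world's x, y, z in mm, then the turn, a rotation vector about the world's x, y, z in degrees. In form: [[grip, dx, dy, dz, ax, ay, az], ...]. A call has exactly 10 rows; each row shifts and turns the commanded pose from where the row before left it; what a row does not reach is not made up. A row lasts 1/8 s, in which the tool goes at most 62.5 mm and 10.7 degrees, less where a joint would pass 70% of its speed; a pose out of reach is approached as far as the arm can. A call is refused whole if a number of a shift passes 62.5 or a number of a turn 10.7, either way. A call with a gripper value outside its range is refused whole. The fingers move at their own pace and stop on an object; "force" is the grip in N (left out, the last holds). Time passes only in rows, so rows that do not move let the fingers close, or fill a call up. It gives the time, the measured TCP pose, the force, the opening and the grip force at its end, in the units of the state.
- robot.state(): the state, without advancing time (a new reading comes with each control period).
- robot.capture(name): name is "scene" or "side" or "wrist"; returns (picture, depth): 480x640x3 uint8, red, green, blue; 480x640 float32, m along the optical axis (not along the pixel's ray), 0 where there is no reading.
- robot.camera_params(name): a dict with "fx", "fy", "cx", "cy" (pixels), "R" (3x3) and "t" (3): a world point X has camera coordinates R X + t. Camera axes: x right, y down, z forward; pixel columns grow to the right and rows downward; lengths in m; the calibration is good to about 2 mm. A picture is of the moment at which its call begins: read the wrist's pose just before it. camera_params takes no time and is no camera call; for the wrist camera it gives the pose at the moment of the call.
- robot.finish_job(): hands the job in; it is judged then, once.
Trained networks look in the newest picture that a camera, given by its name, has taken for a name from the list of things; names that differ only in an ending like _2 or _b are one class to them, and where a whole thing is asked for, a point or a joint stands for the part that bears it (a point fixed in the world has none). Each returns a list of dicts, best first, with "p" (0 to 1); they miss things now and then, are a little off and sometimes report something else, mostly with a low value. They report only what shows in the picture. A call takes as long as a camera call.
- robot.spot_in(camera, thing): "bbox" ([centre column, centre row, width, height] as shares, 0 to 1, of the picture: columns of its width, rows of its height, round what is visible of it).
- robot.tip_of(camera, thing): "centre" ([row, column] as shares, 0 to 1, of the picture: columns of its width, rows of its height: a listed point, or the origin of a listed thing).
The state is a dict: "time": time; "qpos": joint angles; "joint_velocities": joint speeds; "joint_torque": joint torques, N m; "tcp_pos": TCP position; "orientation": TCP orientation; "ft_force": force on the tool from outside, world axes, zero at the start; "moment": the same for the moment, N m; "gripper_width": finger opening in m; "grasp_force": force on a finger pad.
Only numpy, scipy, OpenCV 4.12 (cv2) and the standard library are available. Lean on these libraries where they do the work, as an engineer would, in place of code of your own. Each camera call takes 0.05 s, during which the arm holds its last target. There are 200 camera calls.

### The job

Get the purge box ready for its gas: fold down its two top leaves until both are fully shut, first the white left leaf with the stepped edge and then the blue right leaf, whose flange must lap over that step. Then push the black sprung knob down, turn it clockwise from the red stop band to the green mark and let it spring back up so that it locks there. Leave the beaker, the tip box and the reagent bottle where they stand.

Things in the scene. Friction and masses are not known exactly. Their poses are not given: they have to be found in the camera images.
- purge_box: Grey bench purge box, 270 long (x) x 210 wide (y) mm, fixed to the worktop; stands within 0.25 rad of square to the robot. Origin: on the worktop under its middle; its x points away from the robot, y to the left, z up. Rear part (x -40 to 130) is an open-topped tank 98 mm high with two hinged leaves; front part (x -140 to -35) is a deck 60 mm high that carries the knob, axis upright at x = -90, y = 0 mm.
- left_leaf (a joint): Angle (rad) of the white-framed left leaf: 0 = shut, level; starts 1.0 to 1.4, standing up (limit 1.6). Its hinge runs along the box's x on the tank's left rim. Leaf 160 mm long (along the hinge), 12 mm thick, 92 mm wide plus a thin black step 5 mm thick that reaches 18 mm further, level with its underside. The hinge is stiff (0.16 N m): it stays where it is left and must be pushed all the way, about 2 N at the edge plus the leaf's 150 g.
- right_leaf (a joint): Angle (rad) of the blue-framed right leaf, mirror image: 0 = shut; starts 1.0 to 1.4. 160 mm long, 12 mm thick, 86 mm wide plus a 5.5 mm thick flange, level with its top, reaching 22 mm further, which lies over the left leaf's step. If this leaf is shut first, the left leaf cannot shut. Same stiff hinge.
- left_hinge (a point): Middle of the left leaf's hinge line, at the leaf's underside: box frame x 45, y 100, z 100 mm. Shut, the leaf runs from here to the right (box -y); standing, it runs up.
- right_hinge (a point): Middle of the right leaf's hinge line, at the leaf's underside: box frame x 45, y -100, z 100 mm. Shut, the leaf runs from here to the left (box +y).
- left_leaf_edge (a point): Point on the left leaf's outer face (upper face when shut), mid-length, 90 mm from the hinge line.
- right_leaf_edge (a point): Point on the right leaf's outer face (upper face when shut), mid-length, 90 mm from the hinge line.
- knob_grip (a point): Point to pinch the black knob: on its axis, 55 mm over the deck while it is up. The knob is a disc 64 mm across (top 36 mm over the deck when up) with a grip bar on top, 60 long x 16 wide x 30 mm high (top 66 mm over the deck). Site x runs along the bar to its white-lined pointing end, z up. An aluminium collar 92 mm across, 22 mm high, surrounds it; when the knob is pressed its disc is still 2 mm above the collar.
- knob_press (a joint): How far the knob is pushed down (m): 0 = up, 0.012 = bottomed. Pushing takes 5 N at the top, 10 N at the bottom; it springs back when let go (about 0.2 s).
- knob_turn (a joint): Turn of the knob (rad), growing clockwise seen from above. Red stop band 0 to 0.46 (starts 0.05 to 0.4, up); green mark at 1.4; end stop 1.8. A lug under the pointer locks it: up, it cannot leave the stop band (0 to 0.46) nor the green gate (1.22 to 1.58); pushed down more than 8 mm it turns freely (about 0.03 N m). Released between the gates it stays caught down.
- green_mark (a point): The green mark on the collar, 44.5 mm from the knob's axis, 23 mm over the deck. The pointer must point at it. It lies on the robot's side of the knob, to the left; the red band on the robot's side, to the right.
- beaker: 250 ml beaker, 71 mm across, 93 mm high, bystander; origin under its centre.
- tips: Blue and white pipette-tip box, 74x117x62 mm, bystander; origin under its centre.
- reagent: Blue-capped reagent bottle, 56 mm across, 106 mm high, bystander; origin under its centre.

How it is judged:
On the way, in this order (a step that is already met when the one before it is completed fails the run):
1. the left leaf is shut while the right one still stands open (value of joint left_leaf below 0.05 rad and value of joint right_leaf above 0.3 rad), for 0.1 s.
2. both leaves are shut with the knob still in the stop band (value of joint each of left_leaf, right_leaf below 0.05 rad and value of joint knob_turn below 0.65 rad), for 0.1 s.
3. the knob is pushed down and turned out of the stop band (value of joint knob_press above 0.005 m and value of joint knob_turn above 0.7 rad), for 0.05 s.
At the end, for the whole second after the job is handed in: Both leaves are shut (within 0.05 rad, about 5 mm at the edge), the right flange over the left step, and the knob stands at the green mark (within 0.22 rad of it) and has sprung back up to within 3 mm of the top, released (value of joint each of left_leaf, right_leaf below 0.05 rad and value of joint knob_turn between 1.18 and 1.62 rad and value of joint knob_press below 0.003 m); the robot touches nothing.
It fails at once if the knob is forced round between the two gates without being pushed down (value of joint knob_turn between 0.75 and 1 rad and value of joint knob_press below 0.004 m).
It fails at once if the beaker, tip box or reagent bottle is shifted by more than 30 mm (distance of any of beaker, tips, reagent from where it was at the start of the episode above 0.03 m).
It also fails if it takes over 64 s, if anything falls off the work surface, if the arm or the gripper's body presses on something with over 40 N, if the wrist force passes 120 N, or if a joint passes its speed limit or range.

## Working session

There is one attempt and no reset: what is moved stays moved. The work goes in short steps, Python scripts to look and compute and a tool call to move; the robot and the scene stay as the last step left them, time stands still between calls to the robot, and variables do not carry over. Pictures are saved under pics/ and viewed, at most 10 in all, crops included, and the job is handed in when it is done.

Besides the shell and the picture viewer there is one more tool, called after "Emit:" in YAML: its name, and indented under it one key for each argument. apply_moves: Moves the arm, as the interface text tells. Its arguments: {"type":"object","properties":{"commands":{"type":"array","items":{"type":"array","items":{"type":"number"}}},"force":{"type":"number"}},"required":["commands"]}

```bash
mkdir -p pics
cat > h.py <<'E'
from cell import robot
import numpy as np, cv2
def snap(c,name=None):
    im,d=robot.capture(c); P=robot.camera_params(c)
    if name: cv2.imwrite('pics/'+name,im[:,:,::-1])
    return im,d,P
def world(d,P,r,c,w=2):
    r=int(round(r));c=int(round(c))
    z=d[max(r-w,0):r+w+1,max(c-w,0):c+w+1]; z=z[z>0]
    if not len(z): return None
    z=np.median(z); p=np.array([(c-P['cx'])/P['fx']*z,(r-P['cy'])/P['fy']*z,z])
    return np.array(P['R']).T@(p-np.array(P['t']))
E
python3 - <<'E'
from h import *
np.set_printoptions(precision=3,suppress=True)
for c in ['scene','side']:
    im,d,P=snap(c,c+'0.png')
    print(c,'cam pos',-np.array(P['R']).T@P['t'])
    for t in ['purge_box','left_hinge','right_hinge','left_leaf_edge','right_leaf_edge','knob_grip','green_mark','beaker','tips','reagent']:
        r=robot.tip_of(c,t)
        for q in r[:1]:
            rr,cc=q['centre'][0]*480,q['centre'][1]*640
            print(t,round(q['p'],2),round(rr),round(cc),world(d,P,rr,cc))
E
```

```text
scene cam pos [-0.358 -0.473  1.173]
purge_box 0.77 261 325 [0.486 0.079 0.062]
left_hinge 0.66 254 304 [0.431 0.106 0.123]
right_hinge 0.88 241 366 [0.571 0.006 0.105]
left_leaf_edge 0.88 189 305 [0.756 0.329 0.002]
right_leaf_edge 0.76 212 361 [0.587 0.034 0.182]
knob_grip 0.59 254 306 [0.433 0.102 0.124]
green_mark 0.9 266 288 [0.418 0.15  0.064]
beaker 0.71 353 402 [ 0.355 -0.218  0.043]
tips 0.62 247 215 [0.12  0.073 0.442]
reagent 0.91 318 441 [ 0.504 -0.249  0.032]
side cam pos [ 0.129 -0.794  0.744]
purge_box 0.88 258 330 [0.498 0.034 0.07 ]
left_hinge 0.91 204 329 [0.577 0.215 0.098]
right_hinge 0.78 246 370 [0.589 0.012 0.092]
left_leaf_edge 0.75 173 332 [ 0.484 -0.011  0.31 ]
right_leaf_edge 0.87 206 365 [0.584 0.035 0.187]
green_mark 0.74 239 278 [0.41  0.141 0.082]
beaker 0.56 370 328 [ 0.371 -0.239  0.04 ]
tips 0.79 217 250 [0.404 0.375 0.013]
reagent 0.61 356 402 [ 0.512 -0.265  0.039]
```

View pics/scene0.png

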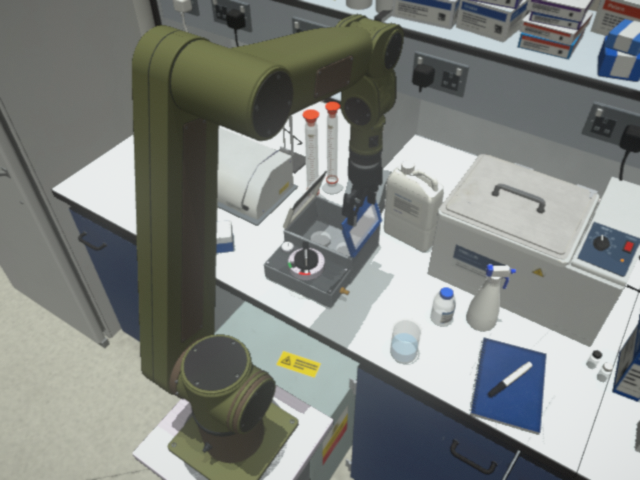

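View pics/side0.png

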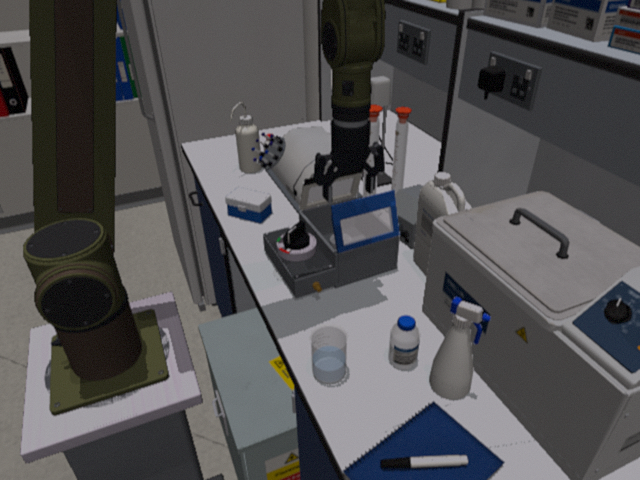

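The views show the box at about (0.53, 0.11), the knob at side pixel (row 238, col 296), and both leaves standing. The tip box is to the left, with the beaker and bottle to the right at y≈-0.23. Next I'll refine with the wrist camera and a joint reprojection fit.

```bash
cat > fit.py <<'E'
from h import *
from scipy.optimize import least_squares
np.set_printoptions(precision=3,suppress=True)
B={'left_hinge':[.045,.1,.1],'right_hinge':[.045,-.1,.1],'knob_grip':[-.09,0,.115],'purge_box':[0,0,0]}
obs=[]
for c in ['scene','side','wrist']:
    im,d,P=snap(c,c+'1.png')
    for t in list(B)+['green_mark','left_leaf_edge','right_leaf_edge']:
        for q in robot.tip_of(c,t)[:1]:
            obs.append((c,t,q['p'],P,np.array([q['centre'][1]*640,q['centre'][0]*480])))
def proj(P,X):
    x=np.array(P['R'])@X+P['t']; return np.array([P['fx']*x[0]/x[2]+P['cx'],P['fy']*x[1]/x[2]+P['cy']]),x[2]
def pts(v):
    x,y,a,l,r,g=v; R=np.array([[np.cos(a),-np.sin(a),0],[np.sin(a),np.cos(a),0],[0,0,1]])
    D={k:np.array(p) for k,p in B.items()}
    D['green_mark']=np.array([-.09+.0445*np.cos(g),.0445*np.sin(g),.083])
    for n,s,q in(('left',1,l),('right',-1,r)):
        u=np.array([0,-s*np.cos(q),np.sin(q)]);w=np.array([0,s*np.sin(q),np.cos(q)])
        D[n+'_leaf_edge']=np.array(B[n+'_hinge'])+.09*u+.012*w
    return {k:R@p+[x,y,0] for k,p in D.items()}
def res(v):
    D=pts(v);o=[]
    for c,t,p,P,uv in obs:
        e,z=proj(P,D[t]); o+=list((e-uv)*z/P['fx']*1000/3)
    return o
s=least_squares(res,[.53,.11,0,1.2,1.2,2.3],loss='cauchy')
print('x y yaw l r green',s.x)
e=np.array(res(s.x)).reshape(-1,2)*3
for o,q in zip(obs,e): print(o[0],o[1],round(o[2],2),o[4].round(),q.round())
for k,p in pts(s.x).items(): print(k,p)
E
python3 fit.py
```

```text
x y yaw l r green [0.536 0.113 0.027 1.174 1.289 2.402]
scene left_hinge 0.59 [302. 211.] [-0.  2.]
scene right_hinge 0.61 [368. 242.] [-6. -9.]
scene knob_grip 0.64 [304. 253.] [ 5. -3.]
scene purge_box 0.72 [326. 258.] [-5.  6.]
scene green_mark 0.6 [286. 264.] [ 9. -0.]
scene left_leaf_edge 0.82 [309. 191.] [-2. -0.]
scene right_leaf_edge 0.92 [363. 213.] [-1. -4.]
side left_hinge 0.92 [328. 206.] [ 3. -6.]
side right_hinge 0.64 [369. 244.] [-3. -1.]
side knob_grip 0.56 [296. 232.] [-1. -3.]
side purge_box 0.93 [331. 261.] [-0. -4.]
side green_mark 0.81 [280. 239.] [-3. -0.]
side left_leaf_edge 0.94 [329. 175.] [10.  4.]
side right_leaf_edge 0.65 [365. 207.] [ 1. -1.]
wrist right_hinge 0.73 [412. 202.] [-1.  4.]
wrist knob_grip 0.65 [199.  54.] [-0.  2.]
wrist purge_box 0.69 [342.  71.] [0. 1.]
wrist green_mark 0.87 [157.  16.] [1. 0.]
wrist right_leaf_edge 0.69 [451. 203.] [-1.  9.]
left_hinge [0.578 0.215 0.1  ]
right_hinge [0.583 0.015 0.1  ]
knob_grip [0.446 0.111 0.115]
purge_box [0.536 0.113 0.   ]
green_mark [0.412 0.14  0.083]
left_leaf_edge [0.579 0.191 0.188]
right_leaf_edge [0.583 0.028 0.19 ]
```

Emit:
apply_moves:
  commands:
    - [1, 0, 0, 20, 0, 0, 0]
    - [1, 8, 30, 10, 0, 0, 0]
    - [1, 8, 35, 0, 0, 0, 0]
    - [1, 8, 35, 0, 0, 0, 0]
    - [1, 8, 35, 0, 0, 0, 0]
    - [1, 8, 35, 0, 0, 0, 0]
    - [1, 8, 35, 0, 0, 0, 0]
    - [1, 5, 35, 0, 0, 0, 0]
    - [1, 0, 10, 0, 0, 0, 0]
    - [1, 0, 0, 0, 0, 0, 0]
  force: 30

```text
time: 3.55
tcp_pos: [0.5778, 0.2503, 0.4344]
orientation: [[-0.001, 1.0, -0.001], [1.0, 0.001, -0.001], [-0.001, -0.001, -1.0]]
ft_force: [-0.1, -0.8, 0.6]
gripper_width: -0.0001
grasp_force: 0.0
```

Run:
```python
from h import *
np.set_printoptions(precision=3,suppress=True)
print(robot.state()['orientation'])
for c in ['wrist','side']:
    im,d,P=snap(c,c+'2.png')
    v,u=np.mgrid[0:480,0:640]; X=np.stack([(u-P['cx'])/P['fx']*d,(v-P['cy'])/P['fy']*d,d],-1)[d>0]
    W=(X-np.array(P['t']))@np.array(P['R'])
    m=(abs(W[:,0]-.578)<.07)
    for y in np.arange(.1,.4,.02):
        s=W[m&(abs(W[:,1]-y)<.01)]
        if len(s)>5: print(c,round(y,2),len(s),np.percentile(s[:,2],[5,50,95]))
```

```text
[[-0.001  1.    -0.001]
 [ 1.     0.001 -0.001]
 [-0.001 -0.001 -1.   ]]
wrist 0.18 1680 [0.189 0.197 0.204]
wrist 0.2 8795 [0.154 0.176 0.193]
wrist 0.22 13346 [0.    0.117 0.151]
wrist 0.24 8856 [-0.001  0.317  0.332]
wrist 0.26 50735 [0.001 0.332 0.347]
wrist 0.28 2731 [-0.002 -0.001  0.001]
wrist 0.3 2772 [-0.002 -0.001  0.001]
wrist 0.32 2951 [-0.002 -0.001  0.001]
wrist 0.34 3259 [-0.002 -0.     0.001]
wrist 0.36 6256 [-0.     0.075  0.142]
wrist 0.38 6153 [-0.     0.122  0.143]
wrist 0.4 2938 [-0.001  0.08   0.137]
side 0.14 17 [0.007 0.014 0.025]
side 0.16 36 [0.011 0.024 0.027]
side 0.18 488 [0.177 0.193 0.206]
side 0.2 955 [0.05  0.164 0.578]
side 0.22 3361 [0.048 0.435 0.566]
side 0.24 1829 [0.287 0.363 0.557]
side 0.26 229 [0.316 0.436 0.574]
side 0.32 22 [-0.002  0.001  0.004]
side 0.34 41 [-0.002  0.001  0.017]
side 0.36 292 [0.    0.117 0.142]
side 0.38 251 [-0.     0.09   0.143]
side 0.4 285 [0.001 0.086 0.143]
```

Emit:
apply_moves:
  commands:
    - [1, 0, 0, -40, 0, 0, 0]
    - [1, 0, 0, -43, 0, 0, 0]
    - [1, 0, -20, 0, 0, 0, 0]
    - [1, 0, -24, 0, 0, 0, 0]
    - [1, 0, -13, -4, 0, 0, 0]
    - [1, 0, -14, -8, 0, 0, 0]
    - [1, 0, -12, -11, 0, 0, 0]
    - [1, 0, -10, -13, 0, 0, 0]
    - [1, 0, -7, -14, 0, 0, 0]
    - [1, 0, -4, -13, 0, 0, 0]

```text
time: 4.9
tcp_pos: [0.5778, 0.1456, 0.2872]
orientation: [[0.0, 1.0, -0.001], [1.0, -0.0, -0.0], [-0.0, -0.001, -1.0]]
ft_force: [0.5, 2.0, 2.3]
gripper_width: 0.0
grasp_force: 0.6
```

Run:
```python
from h import *
im,d,P=snap('wrist','w3.png'); a=im
im,d,P=snap('side'); b=im
cv2.imwrite('pics/c3.png',np.hstack([cv2.resize(a,(400,300)),cv2.resize(b[120:330,200:480],(400,300))])[:,:,::-1])
```

```text
(no output)
```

View pics/c3.png

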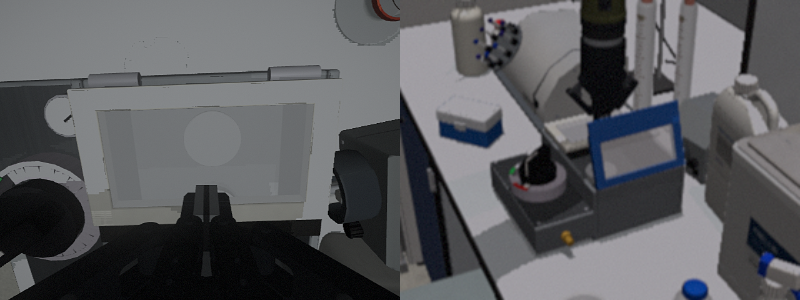

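The left leaf is almost level and the fingertips rest on it near the window's lower edge (crop ~205,210). I'll press until the force rises.

Emit:
apply_moves:
  commands:
    - [1, 0, 0, -2, 0, 0, 0]
    - [1, 0, 0, -1, 0, 0, 0]
    - [1, 0, 0, -1, 0, 0, 0]
    - [1, 0, 0, -1, 0, 0, 0]
    - [1, 0, 0, 0, 0, 0, 0]
    - [1, 0, 0, 0, 0, 0, 0]
    - [1, 0, 0, 0, 0, 0, 0]
    - [1, 0, 0, 0, 0, 0, 0]
    - [1, 0, 0, 0, 0, 0, 0]
    - [1, 0, 0, 0, 0, 0, 0]

```text
time: 6.25
tcp_pos: [0.5778, 0.1462, 0.2853]
orientation: [[-0.0, 1.0, 0.001], [1.0, 0.0, 0.001], [0.001, 0.001, -1.0]]
ft_force: [-3.8, -0.1, 7.5]
gripper_width: 0.0004
grasp_force: 3.9
```

```bash
cat > leaf.py <<'E'
from h import *
import sys
# heights across the box at several x, y=world
np.set_printoptions(precision=3,suppress=True)
im,d,P=snap(sys.argv[1])
v,u=np.mgrid[0:480,0:640]; X=np.stack([(u-P['cx'])/P['fx']*d,(v-P['cy'])/P['fy']*d,d],-1)[d>0]
W=(X-np.array(P['t']))@np.array(P['R'])
for x in (.515,.645):
  m=(abs(W[:,0]-x)<.008)
  for y in np.arange(.02,.23,.015):
    s=W[m&(abs(W[:,1]-y)<.005)&(W[:,2]<.25)]
    if len(s)>3: print(x,round(y,3),len(s),np.percentile(s[:,2],[10,50,90]))
E
python3 leaf.py wrist
```

```text
0.515 0.11 262 [0.104 0.105 0.105]
0.515 0.125 478 [0.111 0.112 0.112]
0.515 0.14 855 [0.11  0.111 0.112]
0.515 0.155 1389 [0.11  0.112 0.196]
0.515 0.17 995 [0.11  0.111 0.112]
0.515 0.185 1080 [0.11  0.111 0.112]
0.515 0.2 1175 [0.11  0.111 0.112]
0.515 0.215 1261 [0.103 0.11  0.112]
0.515 0.23 445 [-0.001  0.     0.001]
0.645 0.11 263 [0.104 0.105 0.105]
0.645 0.125 363 [0.104 0.105 0.112]
0.645 0.14 836 [0.111 0.111 0.112]
0.645 0.155 957 [0.11  0.111 0.112]
0.645 0.17 994 [0.11  0.111 0.112]
0.645 0.185 1096 [0.11  0.111 0.112]
0.645 0.2 1195 [0.11  0.111 0.112]
0.645 0.215 1311 [0.111 0.112 0.113]
0.645 0.23 539 [-0.001 -0.     0.103]
```

Emit:
apply_moves:
  commands:
    - [1, 0, 0, 40, 0, 0, 0]
    - [1, 0, 0, 45, 0, 0, 0]
    - [1, 0, 0, 43, 0, 0, 0]
    - [1, 1, -33, 0, 0, 0, 0]
    - [1, 1, -33, 0, 0, 0, 0]
    - [1, 1, -34, 0, 0, 0, 0]
    - [1, 1, -33, 0, 0, 0, 0]
    - [1, 1, -33, 0, 0, 0, 0]
    - [1, 0, 0, -28, 0, 0, 0]
    - [1, 0, 0, -28, 0, 0, 0]

```text
time: 7.55
tcp_pos: [0.5832, -0.0206, 0.3557]
orientation: [[0.001, 1.0, 0.002], [1.0, -0.001, 0.0], [0.0, 0.002, -1.0]]
ft_force: [0.4, 0.1, -0.4]
gripper_width: 0.0004
grasp_force: 0.0
```

Emit:
apply_moves:
  commands:
    - [1, 0, 20, 0, 0, 0, 0]
    - [1, 0, 15, 0, 0, 0, 0]
    - [1, 0, 22, -6, 0, 0, 0]
    - [1, 0, 14, -8, 0, 0, 0]
    - [1, 0, 12, -11, 0, 0, 0]
    - [1, 0, 10, -13, 0, 0, 0]
    - [1, 0, 7, -14, 0, 0, 0]
    - [1, 0, 4, -12, 0, 0, 0]
    - [1, 0, 0, -4, 0, 0, 0]
    - [1, 0, 0, -2, 0, 0, 0]

```text
time: 8.8
tcp_pos: [0.5826, 0.0838, 0.2853]
orientation: [[0.0, 1.0, -0.002], [1.0, -0.0, 0.0], [0.0, -0.002, -1.0]]
ft_force: [-3.6, 0.4, 8.5]
gripper_width: 0.0001
grasp_force: 4.3
```

```bash
python3 leaf.py wrist
```

```text
0.515 0.02 53 [0.111 0.112 0.113]
0.515 0.05 433 [0.111 0.112 0.113]
0.515 0.065 791 [0.111 0.112 0.113]
0.515 0.08 857 [0.111 0.112 0.112]
0.515 0.095 936 [0.111 0.112 0.113]
0.515 0.11 966 [0.111 0.112 0.113]
0.515 0.125 1073 [0.111 0.112 0.113]
0.515 0.14 1221 [0.111 0.112 0.113]
0.515 0.155 1329 [0.11  0.111 0.112]
0.515 0.17 1493 [0.11  0.111 0.113]
0.515 0.185 1653 [0.11  0.111 0.112]
0.515 0.2 443 [0.11  0.111 0.112]
0.645 0.02 61 [0.111 0.112 0.113]
0.645 0.05 249 [0.111 0.112 0.112]
0.645 0.065 774 [0.11  0.111 0.112]
0.645 0.08 847 [0.11  0.111 0.112]
0.645 0.095 1476 [0.111 0.112 0.196]
0.645 0.11 981 [0.111 0.112 0.113]
0.645 0.125 1079 [0.111 0.112 0.113]
0.645 0.14 1208 [0.111 0.112 0.113]
0.645 0.155 1373 [0.11  0.112 0.113]
0.645 0.17 1474 [0.11  0.112 0.113]
0.645 0.185 1661 [0.111 0.112 0.113]
0.645 0.2 407 [0.11  0.112 0.113]
```

Both leaves measure flat at z = 112 mm. Next I'll go above the knob and open the fingers.

Emit:
apply_moves:
  commands:
    - [1, 0, 0, 40, 0, 0, 0]
    - [1, 0, 0, 50, 0, 0, 0]
    - [0.3, -20, 5, 40, 0, 0, 0]
    - [0.2, -30, 6, 20, 0, 0, 0]
    - [0, -30, 6, 0, 0, 0, 0]
    - [0, -30, 5, 0, 0, 0, 0]
    - [0, -27, 5, 0, 0, 0, 0]
    - [0, 0, 0, 0, 0, 0, 0]
    - [0, 0, 0, 0, 0, 0, 0]
    - [0, 0, 0, 0, 0, 0, 0]

```text
time: 10.1
tcp_pos: [0.4469, 0.1108, 0.4357]
orientation: [[0.001, 1.0, 0.001], [1.0, -0.001, -0.0], [-0.0, 0.001, -1.0]]
ft_force: [1.0, -0.0, -0.7]
gripper_width: 0.0855
grasp_force: 0.0
```

Run:
```python
from h import *
np.set_printoptions(precision=3,suppress=True)
print(robot.state()['qpos'])
im,d,P=snap('wrist','knob.png')
for t in ['knob_grip','green_mark','purge_box','left_hinge']:
    for q in robot.tip_of('wrist',t)[:1]: print(t,q['p'],q['centre'],world(d,P,q['centre'][0]*480,q['centre'][1]*640))
v,u=np.mgrid[0:480,0:640]; X=np.stack([(u-P['cx'])/P['fx']*d,(v-P['cy'])/P['fy']*d,d],-1)
W=((X.reshape(-1,3)-np.array(P['t']))@np.array(P['R'])).reshape(480,640,3)
near=np.hypot(W[...,0]-.446,W[...,1]-.111)<.06
for lo,hi in((.121,.131),(.092,.099),(.079,.0845)):
    m=near&(d>0)&(W[...,2]>lo)&(W[...,2]<hi); w=W[m][:,:2]
    if len(w)<20: continue
    c,s,a=cv2.minAreaRect((w*1000).astype(np.float32)); print(lo,len(w),c,s,a, 'circ',cv2.minEnclosingCircle((w*1000).astype(np.float32)))
    q,S,V=np.linalg.svd(w-w.mean(0),full_matrices=False); print(w.mean(0),np.degrees(np.arctan2(V[0,1],V[0,0])))
```

```text
[ 0.243  0.137 -0.216  1.217 -0.     1.815]
knob_grip 0.78 [0.451, 0.5103] [0.445 0.118 0.126]
green_mark 0.69 [0.365, 0.4469] [0.411 0.141 0.083]
purge_box 0.68 [0.399, 0.6509] [0.513 0.133 0.112]
0.121 1668 (444.37322998046875, 112.54049682617188) (60.5997314453125, 16.524005889892578) 35.322906494140625 circ ((444.6172790527344, 112.30232238769531), 30.402585983276367)
[0.445 0.114] -144.68500800747518
0.092 3301 (456.9098815917969, 110.43211364746094) (87.65483093261719, 69.57098388671875) 3.157796859741211 circ ((461.146484375, 111.34973907470703), 48.32557678222656)
[0.453 0.116] 165.3355368651763
0.079 3975 (446.30255126953125, 112.47361755371094) (96.93539428710938, 93.58374786376953) 1.958794116973877 circ ((452.2149963378906, 111.02725982666016), 54.92717361450195)
[0.45  0.118] -30.68373103602433
```

View pics/knob.png

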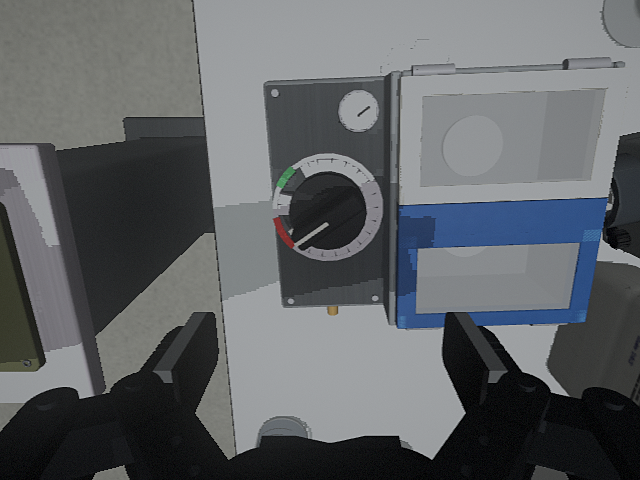

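The picture shows both leaves flat, with the blue flange over the white step. The knob pointer (white line near 310,235) is in the red band and the green mark is at (285,180). The bar line is at 35°, so the tool must turn +125° before I grip it.

Emit:
apply_moves:
  commands:
    - [0.5, -2, 1, 0, 0, 0, 10.5]
    - [0.5, 0, 0, 0, 0, 0, 10.5]
    - [0.5, 0, 0, 0, 0, 0, 10.5]
    - [0.5, 0, 0, 0, 0, 0, 10.5]
    - [0.5, 0, 0, -20, 0, 0, 10.5]
    - [0.5, 0, 0, -20, 0, 0, 10.5]
    - [0.5, 0, 0, -20, 0, 0, 10.5]
    - [0.5, 0, 0, -20, 0, 0, 10.5]
    - [0.5, 0, 0, 0, 0, 0, 10.5]
    - [0.5, 0, 0, 0, 0, 0, 10.5]

```text
time: 11.6
tcp_pos: [0.444, 0.112, 0.3552]
orientation: [[-0.964, -0.265, -0.001], [-0.265, 0.964, -0.0], [0.001, 0.0, -1.0]]
ft_force: [-0.0, -0.4, -0.2]
gripper_width: 0.043
grasp_force: 0.0
```

Emit:
apply_moves:
  commands:
    - [0.5, 0, 0, 0, 0, 0, 10]
    - [0.5, 0, 0, 0, 0, 0, 10]
    - [0.5, 0, 0, -20, 0, 0, 0]
    - [0.5, 0, 0, -20, 0, 0, 0]
    - [0.5, 0, 0, -20, 0, 0, 0]
    - [0.5, 0, 0, -10, 0, 0, 0]
    - [0.5, 0, 0, -9, 0, 0, 0]
    - [0.5, 0, 0, 0, 0, 0, 0]
    - [0.5, 0, 0, 0, 0, 0, 0]
    - [0.5, 0, 0, 0, 0, 0, 0]

```text
time: 12.85
tcp_pos: [0.4443, 0.1121, 0.2773]
orientation: [[-0.819, -0.574, 0.001], [-0.574, 0.819, 0.0], [-0.001, -0.0, -1.0]]
ft_force: [-0.2, 1.7, 0.2]
gripper_width: 0.0427
grasp_force: 0.0
```

Run:
```python
from h import *
im,d,P=snap('wrist'); b,_,_=snap('side')
cv2.imwrite('pics/k2.png',np.hstack([cv2.resize(im,(400,300)),cv2.resize(b[180:285,240:380],(400,300))])[:,:,::-1])
print(robot.state()['qpos'])
```

```text
[ 2.47091481e-01  2.44940410e-01 -5.19912409e-01  8.05021067e-01
  2.75230915e-05 -3.63729049e-01]
```

View pics/k2.png

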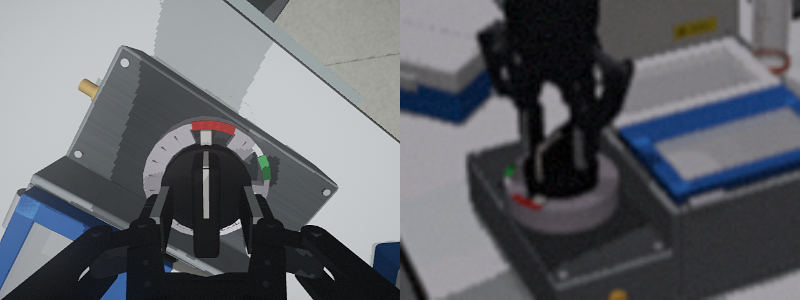

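The fingers straddle the bar and are centred on it; the pointer line is at crop (205,185). Now I close.

Emit:
apply_moves:
  commands:
    - [1, 0, 0, 0, 0, 0, 0]
    - [1, 0, 0, 0, 0, 0, 0]
    - [1, 0, 0, 0, 0, 0, 0]
    - [1, 0, 0, 0, 0, 0, 0]
    - [1, 0, 0, 0, 0, 0, 0]
    - [1, 0, 0, 0, 0, 0, 0]
    - [1, 0, 0, -4, 0, 0, 0]
    - [1, 0, 0, -4, 0, 0, 0]
    - [1, 0, 0, -3, 0, 0, 0]
    - [1, 0, 0, 0, 0, 0, 0]
  force: 60

```text
time: 14.2
tcp_pos: [0.4441, 0.112, 0.2662]
orientation: [[-0.819, -0.574, 0.001], [-0.574, 0.819, -0.0], [-0.0, -0.0, -1.0]]
ft_force: [-1.4, -0.7, 9.6]
gripper_width: 0.0148
grasp_force: 60.9
```

Force of 9.6 N puts the press at about 11 mm, so I turn 76° clockwise.

Emit:
apply_moves:
  commands:
    - [1, 0, 0, -0.5, 0, 0, -4]
    - [1, 0, 0, 0, 0, 0, -9]
    - [1, 0, 0, 0, 0, 0, -9]
    - [1, 0, 0, 0, 0, 0, -9]
    - [1, 0, 0, 0, 0, 0, -9]
    - [1, 0, 0, 0, 0, 0, -9]
    - [1, 0, 0, 0, 0, 0, -9]
    - [1, 0, 0, 0, 0, 0, -9]
    - [1, 0, 0, 0, 0, 0, -9]
    - [1, 0, 0, 0, 0, 0, 0]

```text
time: 15.45
tcp_pos: [0.4442, 0.1126, 0.2661]
orientation: [[-0.754, 0.656, 0.001], [0.656, 0.754, 0.003], [0.001, 0.003, -1.0]]
ft_force: [-1.6, 2.2, 9.8]
gripper_width: 0.0146
grasp_force: 61.0
```

Run:
```python
from h import *
im,d,P=snap('wrist')
cv2.imwrite('pics/k3.png',im[:,:,::-1]); s=robot.state(); print(s['moment'],s['ft_force'])
```

```text
[ 0.31751504  0.48572232 -0.00433836] [-1.84782426  0.79763331  9.59911506]
```

View pics/k3.png

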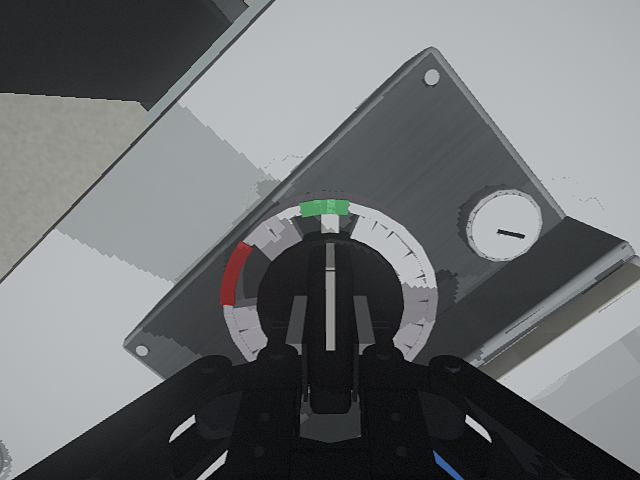

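The pointer (330,245) points at the green mark's middle (325,207). I let it rise, open the fingers partway and retreat.

Emit:
apply_moves:
  commands:
    - [1, 0, 0, 4, 0, 0, 0]
    - [1, 0, 0, 4, 0, 0, 0]
    - [1, 0, 0, 3, 0, 0, 0]
    - [0.5, 0, 0, 0, 0, 0, 0]
    - [0.5, 0, 0, 0, 0, 0, 0]
    - [0.5, 0, 0, 0, 0, 0, 0]
    - [0.5, 0, 0, 0, 0, 0, 0]
    - [0.5, 0, 0, 30, 0, 0, 0]
    - [0.5, 0, 0, 40, 0, 0, 0]
    - [0.5, 0, 0, 40, 0, 0, 0]

```text
time: 16.75
tcp_pos: [0.4438, 0.1119, 0.3871]
orientation: [[-0.755, 0.656, -0.001], [0.656, 0.755, -0.0], [0.0, -0.001, -1.0]]
ft_force: [-0.1, 0.1, 0.3]
gripper_width: 0.0427
grasp_force: 0.0
```

Run:
```python
from h import *
np.set_printoptions(precision=3,suppress=True)
im,d,P=snap('wrist'); cv2.imwrite('pics/k4.png',im[:,:,::-1])
v,u=np.mgrid[0:480,0:640]; X=np.stack([(u-P['cx'])/P['fx']*d,(v-P['cy'])/P['fy']*d,d],-1)
W=((X.reshape(-1,3)-np.array(P['t']))@np.array(P['R']))
w=W[(np.hypot(W[:,0]-.4445,W[:,1]-.1125)<.033)&(W[:,2]>.107)&(W[:,2]<.15)]
print(np.percentile(w[:,2],[10,50,90,98]),cv2.minAreaRect((w[w[:,2]>.12][:,:2]*1000).astype(np.float32)))
for n,x,y in(('L',.578,.17),('R',.583,.04)):
    s=W[(abs(W[:,0]-x)<.08)&(abs(W[:,1]-y)<.02)&(W[:,2]<.2)]; print(n,len(s),np.percentile(s[:,2],[10,50,95]) if len(s) else '')
```

```text
[0.129 0.131 0.132 0.132] ((448.30047607421875, 113.64409637451172), (15.861106872558594, 60.1378059387207), 49.41487121582031)
L 11444 [0.116 0.117 0.119]
R 5709 [0.115 0.117 0.118]
```

View pics/k4.png

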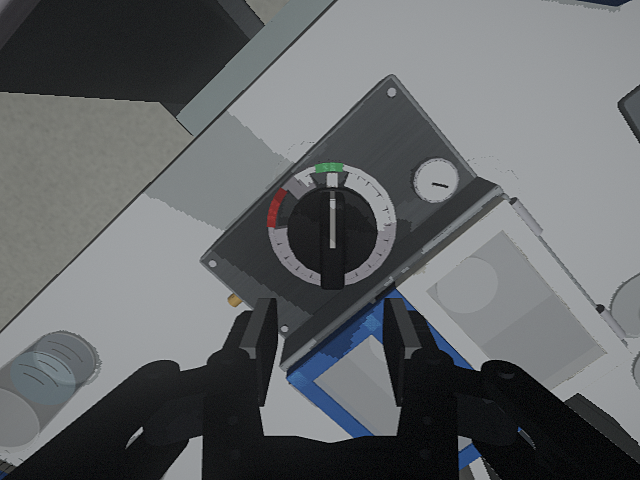

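The pointer sits at the green mark. The bar top is 14 mm above the leaves, which is the fully-up height, and the robot is clear of everything. The leaves are level. I'll hand it in.

```bash
python3 -c "
from cell import robot
print(robot.finish_job())"
```

```text
the job is handed in; nothing more can be done
None
```

I handed the job in: both leaves measured shut, left first with the right flange over its step, and the knob is at the green mark and back up. The robot touches nothing; I sent no moves near the beaker, tip box or bottle but did not re-measure them, and no verdict came back.

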